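Swap the slave pin for the pivot pin and hold it for the circlip

TASK

A swing-arm bracket is clamped in its assembly jig with a slim knurled-head slave pin keeping the bores in line. Draw the slave pin out and put it back in its own hole of the pin stand (the narrowest, tagged with one dot), let go of it, then take the grooved pivot pin (the thinner of the two headless pins) from the stand and thread it groove end down through the upper bush and then the lower bush. Finish while still holding it upright there, with the whole circlip groove showing clear below the lower bush and the pin's foot hanging clear of the jig's base plate, so that the circlip can be sprung on; leave the thick pin, the two castings and the pliers as they are.

Things in the scene. Friction and masses are not known exactly. Their poses are not given: they have to be found in the camera images.
- jig: Fixed jig with a brass swing-arm bracket. Origin on the bush axis at bench height, z up. Base plate 12 mm thick, x -50..+100, y -50..+155 mm. On the axis, heights in mm: lower lug with bush 40..64, arm's eye 69..81 (bore 19 wide), upper lug with bush 86..110. Behind (x from 47 mm) the wall plate, top 110; the arm runs to +y, ends at y = 151 mm, top 108; strap clamp over it, top 102.
- upper_bush (a point): Centre of the top mouth of the upper bush, 110 mm above the bench; z up. Lug 34 mm across; bore 13.5 mm with a lead-in that widens to 19 mm over the top 4 mm; bush 24 mm long.
- lower_bush (a point): Centre of the top mouth of the lower bush, 64 mm above the bench, on the same vertical axis; same bore and lead-in; its underside is 24 mm below this point, then 28 mm of free air down to the base plate.
- pin_stand: Fixed hardwood pin stand 48 x 180 x 55 mm with four vertical blind holes in a row along its y axis, 44 mm apart, each 43 mm deep (hole floors 12 mm above the bench); origin at the centre of its underside, z up; its -x side has aluminium tags with one to four punch dots.
- hole_1 (a point): Centre of the mouth (55 mm above the bench) of the one-dot hole, the narrowest, 12 mm wide, at the stand's +y end: the slave pin's own place, empty at the start.
- hole_2 (a point): Mouth of the two-dot hole, 14 mm wide; the pivot pin stands in it at the start.
- hole_3 (a point): Mouth of the three-dot hole, 18 mm wide; the thick pin stands in it.
- hole_4 (a point): Mouth of the four-dot hole, 22 mm wide, at the stand's -y end; empty and stays so.
- slave_pin: Loose steel slave pin, about 0.1 kg: shank 9 mm thick, 95 mm long, bullet nose over the last 5 mm; dark knurled head above it, 22 mm thick, 32 mm tall. Origin at the centre of its foot, z towards the head. At the start it stands in the bushes, head resting on the upper bush, foot 15 mm above the bench. Fully down in hole_1 its foot stands on the hole's floor, 43 mm below the mouth.
- pivot_pin: Loose headless pivot pin, plain steel, 12 mm thick and 140 mm long, about 0.12 kg. Origin at the centre of its foot (tapered over the last 5 mm), z along the pin to the top. Circlip groove from 7 to 9 mm above the foot; fine thread on the top 18 mm (for a finial). At the start it stands foot down in hole_2, its foot 12 mm above the bench, its top 152 mm.
- thick_pin: Loose headless plain steel pin 16 mm thick and 140 mm long, no groove, standing in hole_3; leave it. Origin at the centre of its foot, z up.
- plinth: Bystander: hollow brass plinth casting 80 x 84 x 91 mm on the bench behind the work; origin at the centre of its underside.
- sleeve: Bystander: brass sleeve-and-hand casting 54 x 193 x 152 mm to the right of the work; origin at the centre of its underside.
- long_nose: Bystander: long-nose pliers with yellow and black grips, 59 x 189 x 14 mm, lying on the bench behind the work; origin at the centre of their underside.
Not all that is in view belongs to the job. What is shaped like the slave_pin but orange or pink is not meant.

How it is judged:
On the way, in this order (a step that is already met when the one before it is completed fails the run):
1. the slave pin stands fully down in its own one-dot hole of the pin stand, let go (horizontal distance between slave_pin and hole_1 below 0.004 m and z of slave_pin in the frame of hole_1 below -0.036 m and angle between slave_pin's own z axis and vertical below 0.12 rad and contact force between the fingers and slave_pin below 0.1 N), for 0.2 s.
2. the pivot pin's foot has passed the upper bush on its axis (horizontal distance between pivot_pin and upper_bush below 0.006 m and z of pivot_pin in the frame of jig below 0.084 m and angle between pivot_pin's own z axis and vertical below 0.12 rad), for 0.05 s.
At the end, for the whole second after the job is handed in: Pivot pin gripped (over 1 N), still, upright within 0.06 rad, through both bushes: foot within 4 mm of their axis and 13.5 to 30.5 mm above the bench (groove below the bush, foot clear of the plate). Slave pin let go, upright, 36 mm or deeper in the one-dot hole; thick pin down in its hole (all of step 1 and horizontal distance between pivot_pin and lower_bush below 0.004 m and z of pivot_pin in the frame of jig between 0.0135 and 0.0305 m and angle between pivot_pin's own z axis and vertical below 0.06 rad and contact force between the fingers and pivot_pin above 1 N and linear speed of pivot_pin below 0.02 m/s and horizontal distance between thick_pin and hole_3 below 0.006 m and z of thick_pin in the frame of hole_3 below -0.036 m); the arm keeps its last pose, push and grip.
It fails at once if the thick pin was lifted or shifted by more than 15 mm (distance of thick_pin from where it was at the start of the episode above 0.015 m).
It fails at once if the plinth casting was moved by more than 20 mm (distance of plinth from where it was at the start of the episode above 0.02 m).
It fails at once if the sleeve casting was moved by more than 20 mm (distance of sleeve from where it was at the start of the episode above 0.02 m).
It fails at once if the pair of pliers was moved by more than 20 mm (distance of long_nose from where it was at the start of the episode above 0.02 m).
It also fails if it takes over 64 s, if anything falls off the work surface, if the arm or the gripper's body presses on something with over 40 N, if the wrist force passes 120 N, or if a joint passes its speed limit or range.

ROBOT

A 7-joint arm with a two-finger parallel gripper is mounted at the origin on a cart in front of the work surface, level with it; the furniture and walls round the work are solid. World frame = base frame: x ahead of the robot, y to its left, z up, the work surface at z = 0. Lengths are in m, angles in rad, forces in N, time in s.
With the tool pointing down it reaches from about 0.425 to 1.025 m from the base axis. Payload 9.4 kg.
Tool frame: the origin (TCP) lies on the centre line of the jaws, within the pads' length; the fingertips stand 19 mm ahead of it and the grasp point (between the pads) is the TCP; z points along the fingers, y is the line along which they close (so a half turn about z gives the same grasp; the last joint's range is limited). The gripper opens to 93 mm and grips with 3 to 60 N. Pads are 15 mm wide; open, the fingers measure 128 mm over their backs; the gripper's body (75 mm by 188 mm) begins 65 mm behind the grasp point.
Start: joints at [-1.178, 0.599, -0.003, 1.599, 0.002, 0.943, -0.08], TCP at [0.328, 0.646, 0.238] pointing down, gripper open.
Joint ranges: [-2.57, 2.57], [-0.35, 1.97], [-1.29, 1.29], [0.11, 2.56], [-1.05, 4.19], [0.11, 1.86], [-2.63, 2.63]. Speed limits (rad/s): [2.22, 2.22, 3.01, 3.01, 3.14, 3.14, 3.14].

INTERFACE

Orientations are given as a rotation vector (axis times angle).
In Python, from plant import status, eyes, r, look_for, outline_of gives the robot as it stands.
- The arm moves only by the tool send_rows, never from a script. Its argument "targets" is a list of rows, each an object of numbers: "hand": the finger opening in mm, from 0 to 93; "dx", "dy", "dz": the shift along the world's x, y, z in mm; "turn": the turn about the world's z in degrees. A call has 1 to 5 rows; each row is the pose to reach, as a shift and turn from the pose commanded when the call began; what a row does not reach only later rows make up. A row lasts 1/10 s, in which the tool goes at most 50 mm and 8.59 degrees, less where a joint would pass 70% of its speed; a pose out of reach is approached as far as the arm can. A call with a gripper value outside its range is refused whole. The fingers move at their own pace and stop on an object; the grip force is fixed at half the most. Time passes only in rows, so rows that repeat a pose let the fingers close. It gives the time, the measured TCP pose, the force, the opening and the grip force at its end, in the units of the state.
- status.get_state(): the state, without advancing time (a new reading comes with each control period).
- eyes.capture(name): name is "scene" or "side" or "wrist"; returns a dict with "img" (420x560x3 uint8, blue, green, red), "fx", "fy", "cx", "cy" (pixels), "extrinsics" (4x4, takes a point from camera to world coordinates); the wrist camera has in their place "tool_from_camera" (4x4, takes a point from camera to tool coordinates, whose origin is the TCP and whose axes are the flange's). Camera axes: x right, y up, looking along -z (the intrinsics and any distortion apply to the point x, -y, -z); pixel columns grow to the right and rows downward; lengths in m; the calibration is good to about 2 mm. A picture is of the moment at which its call begins: read the wrist's pose just before it. There is no depth.
- r.job_done(): hands the job in; it is judged then, once.
Trained networks look in the newest picture that a camera, given by its name, has taken for a name from the list of things; names that differ only in an ending like _2 or _b are one class to them, and where a whole thing is asked for, a point or a joint stands for the part that bears it (a point fixed in the world has none). Each returns a list of dicts, best first, with "p" (0 to 1); they miss things now and then, are a little off and sometimes report something else, mostly with a low value. They report only what shows in the picture. A call takes as long as a camera call. They do not tell look-alikes from the thing itself.
- look_for(query, camera): "box" ([centre column, centre row, width, height] in pixels, round what is visible of it).
- outline_of(query, camera): "region" (420x560 bool, what is visible of it) and "box" ([centre column, centre row, width, height] in pixels, round what is visible of it).
The state is a dict: "time": time; "joints": joint angles; "joint_vel": joint speeds; "effort": joint torques, N m; "eef_pos": TCP position; "eef_rot": TCP orientation; "ft_force": force on the tool from outside, world axes, zero at the start; "wrist_torque": the same for the moment, N m; "opening": finger opening in m; "finger_force": force on a finger pad.
Only numpy, scipy, OpenCV 4.12 (cv2) and the standard library are available. Lean on these libraries where they do the work, as an engineer would, in place of code of your own. Each camera call takes 0.05 s, during which the arm holds its last target. There are 200 camera calls.

## Working session

There is one attempt and no reset: what is moved stays moved. The work goes in short steps, Python scripts to look and compute and a tool call to move; the robot and the scene stay as the last step left them, time stands still between calls to the robot, and variables do not carry over. Pictures are saved under pics/ and viewed, at most 10 in all, crops included, and the job is handed in when it is done.

Besides the shell and the picture viewer there is one more tool, called after "Emit:" as name([rows], argument=value, ...), one row to a line, values as JSON. send_rows: Moves the arm, as the interface text tells. Its arguments: {"type":"object","properties":{"targets":{"type":"array"}},"required":["targets"]}

```bash
mkdir -p pics
cat > h.py <<'E'
import numpy as np, cv2
from scipy.spatial.transform import Rotation as R
from plant import status, eyes, r, look_for, outline_of
E
python3 - <<'E'
from h import *
s=status.get_state();print(s['time'],s['eef_pos'],s['eef_rot'],s['opening'])
ims=[]
for n in ['scene','side','wrist']:
    c=eyes.capture(n);cv2.imwrite(f'pics/{n}0.png',c['img']);
    print(n,{k:(np.round(v,4).tolist() if k!='img' else 0) for k,v in c.items()})
    for q in ['jig','pin_stand','slave_pin','pivot_pin','thick_pin']:
        print(q,[(np.round(d['box']).tolist(),round(d['p'],2)) for d in look_for(q,n)[:3]])
    ims.append(c['img'])
cv2.imwrite('pics/a.png',cv2.resize(np.vstack([np.hstack(ims[:2])]),(1120,420))[:, :])
E
```

```text
0.0 [0.32799633 0.64606006 0.23678745] [-7.31021013e-01 -3.05511628e+00  2.33217119e-03] 0.09274835795597623
scene {'img': 0, 'fx': 412.9673, 'fy': 412.9673, 'cx': 277.1102, 'cy': 211.7155, 'extrinsics': [[-0.6015, 0.38, -0.7027, -0.1511], [-0.7986, -0.2667, 0.5395, 0.4557], [0.0176, 0.8857, 0.4639, 0.5629], [0.0, 0.0, 0.0, 1.0]]}
jig [([288.0, 218.0, 91.0, 68.0], 0.82)]
pin_stand [([179.0, 279.0, 86.0, 66.0], 0.92)]
slave_pin [([382.0, 217.0, 13.0, 45.0], 0.77), ([312.0, 203.0, 14.0, 43.0], 0.55), ([362.0, 205.0, 8.0, 41.0], 0.49)]
pivot_pin [([170.0, 249.0, 13.0, 46.0], 0.76), ([290.0, 218.0, 87.0, 66.0], 0.35)]
thick_pin [([187.0, 240.0, 11.0, 43.0], 0.77)]
side {'img': 0, 'fx': 476.0897, 'fy': 476.0897, 'cx': 279.4027, 'cy': 210.534, 'extrinsics': [[0.9958, 0.0665, -0.063, 0.5223], [-0.0911, 0.6468, -0.7572, -0.9849], [-0.0096, 0.7598, 0.6501, 0.8728], [0.0, 0.0, 0.0, 1.0]]}
jig [([287.0, 249.0, 69.0, 84.0], 0.75), ([255.0, 175.0, 38.0, 47.0], 0.31)]
pin_stand [([254.0, 175.0, 36.0, 50.0], 0.63)]
slave_pin [([210.0, 295.0, 9.0, 46.0], 0.81), ([251.0, 291.0, 13.0, 42.0], 0.62)]
pivot_pin [([251.0, 148.0, 8.0, 33.0], 0.57), ([287.0, 248.0, 68.0, 91.0], 0.27)]
thick_pin [([254.0, 157.0, 7.0, 36.0], 0.73)]
wrist {'img': 0, 'fx': 368.4822, 'fy': 368.4822, 'cx': 283.0591, 'cy': 212.1288, 'tool_from_camera': [[-0.0002, 0.9664, 0.257, 0.0693], [1.0, 0.0003, -0.0003, -0.0005], [-0.0004, 0.257, -0.9664, -0.146], [0.0, 0.0, 0.0, 1.0]]}
jig []
pin_stand []
slave_pin []
pivot_pin []
thick_pin []
```

View pics/scene0.png

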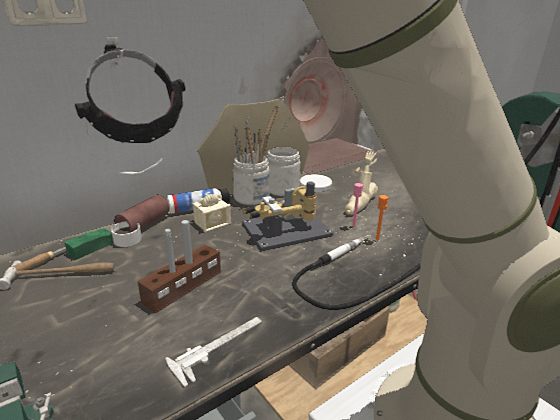

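View pics/side0.png

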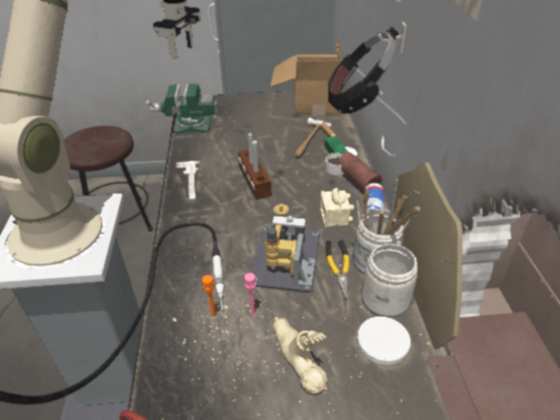

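The scene view shows the stand at about (180,277), with the pivot pin at column 169 and the thick pin at 187. The jig is at about (288,218) with the slave head at (311,188). The orange and pink pins are decoys. In the side view the slave head is at (271,236), and the pin tops are at (251,135) and (256,143).

```bash
cat >> h.py <<'E'
def cam(n):
    s=status.get_state(); c=eyes.capture(n)
    if n=='wrist':
        T=np.eye(4);T[:3,:3]=R.from_rotvec(s['eef_rot']).as_matrix();T[:3,3]=s['eef_pos']
        c['extrinsics']=T@c['tool_from_camera']
    return c
def onz(c,u,v,z):
    E=np.array(c['extrinsics']);d=E[:3,:3]@[(u-c['cx'])/c['fx'],-(v-c['cy'])/c['fy'],-1]
    return E[:3,3]+d*(z-E[2,3])/d[2]
def proj(c,P):
    E=np.array(c['extrinsics']);q=(np.atleast_2d(P)-E[:3,3])@E[:3,:3]
    return np.c_[c['cx']-c['fx']*q[:,0]/q[:,2],c['cy']+c['fy']*q[:,1]/q[:,2]]
E
python3 - <<'E'
from h import *
c=cam('scene');d=cam('side')
for nm,cc,u,v,z in [('slave',c,311,184.5,.142),('slave',d,270.5,233,.142),('piv',c,168.5,231,.152),('piv',d,250,134.5,.152),('thick',c,186,222.5,.152),('thick',d,254,142,.152)]:
    print(nm,onz(cc,u,v,z)[:2].round(3))
a=c['img'][170:315,130:340];b=d['img'][125:295,225:325]
cv2.imwrite('pics/crop.png',np.hstack([cv2.resize(a,(500,345),interpolation=2),cv2.resize(b,(203,345),interpolation=2)]))
E
```

```text
slave [ 0.555 -0.193]
slave [ 0.566 -0.209]
piv [0.528 0.2  ]
piv [0.539 0.197]
thick [0.54  0.158]
thick [0.548 0.156]
```

View pics/crop.png

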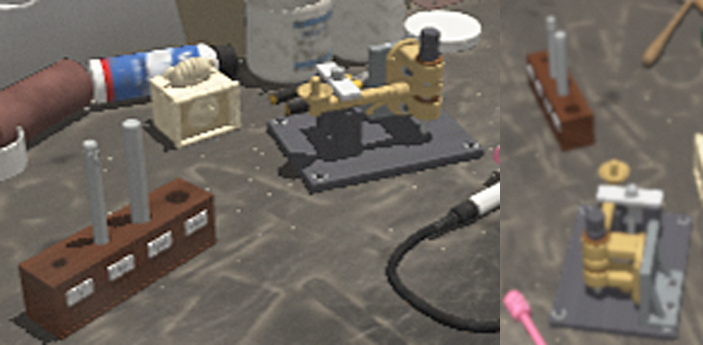

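The stand has a yaw of about 14°, with hole 1 at the near-left end. I'll move over the stand first and turn the closing line to its x axis.

Emit:
send_rows([
  {"dx": 18,"dy": -42,"dz": 12,"turn": -8,"hand": 60},
  {"dx": 36,"dy": -84,"dz": 24,"turn": -16,"hand": 60},
  {"dx": 54,"dy": -126,"dz": 36,"turn": -24,"hand": 60},
  {"dx": 72,"dy": -168,"dz": 48,"turn": -32,"hand": 60},
  {"dx": 90,"dy": -210,"dz": 60,"turn": -40,"hand": 60},
])

```text
time: 1.5
eef_pos: [0.4187, 0.4347, 0.2983]
eef_rot: [-1.74, -2.616, -0.001]
ft_force: [0.6, -0.1, -0.2]
opening: 0.061
finger_force: 0.0
```

Emit:
send_rows([
  {"dx": 20,"dy": -44,"turn": -8,"hand": 60},
  {"dx": 40,"dy": -88,"turn": -9,"hand": 60},
  {"dx": 60,"dy": -132,"turn": -9,"hand": 60},
  {"dx": 80,"dy": -176,"turn": -9,"hand": 60},
  {"dx": 105,"dy": -220,"turn": -9,"hand": 60},
])

```text
schema error: expected keys hand, dx, dy, dz, turn
```

Emit:
send_rows([
  {"dx": 5,"dy": -30,"hand": 60},
  {"dx": 5,"dy": -30,"hand": 60},
  {"dx": 5,"dy": -30,"hand": 60},
])

```text
schema error: expected keys hand, dx, dy, dz, turn
```

Run:
```python
from h import *
c=cam('wrist');cv2.imwrite('pics/w1.png',c['img']);s=status.get_state();print(s['time'],s['eef_pos'],s['eef_rot'],s['joints'])
for q in ['pin_stand','pivot_pin','thick_pin']:
    for d in outline_of(q,'wrist')[:1]: print(q,d['p'],np.round(d['box']))
```

```text
1.55 [0.42350708 0.42707282 0.30060482] [1.75948112e+00 2.59828658e+00 1.28140366e-03] [-1.03793144  0.38799287  0.21372384  1.83183886 -0.09587883  0.930658
 -0.40206618]
pin_stand 0.66 [299. 374.  52.  40.]
```

View pics/w1.png

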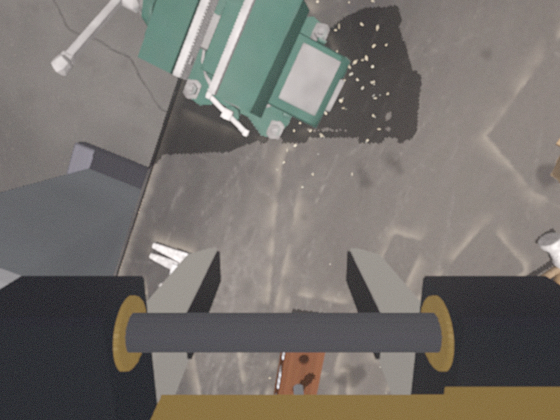

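The wrist view is blocked in its lower half, so objects need to lie on the +y side of the TCP. The stand's end is at about (300,375), and the green vise is at the top.

Emit:
send_rows([
  {"dx": 16,"dy": -43,"dz": 0,"turn": -8,"hand": 60},
  {"dx": 32,"dy": -86,"dz": 0,"turn": -9,"hand": 60},
  {"dx": 48,"dy": -129,"dz": 0,"turn": -9,"hand": 60},
  {"dx": 64,"dy": -172,"dz": 0,"turn": -9,"hand": 60},
  {"dx": 80,"dy": -215,"dz": 0,"turn": -9,"hand": 60},
])

```text
time: 2.2
eef_pos: [0.4982, 0.2217, 0.2972]
eef_rot: [-1.927, -2.481, 0.0]
ft_force: [1.2, -0.4, 0.1]
opening: 0.0595
finger_force: 0.0
```

Emit:
send_rows([
  {"dx": 16,"dy": -42,"dz": 0,"turn": 0,"hand": 60},
  {"dx": 32,"dy": -84,"dz": 0,"turn": 0,"hand": 60},
  {"dx": 46,"dy": -120,"dz": 0,"turn": 0,"hand": 60},
  {"dx": 46,"dy": -120,"dz": 0,"turn": 0,"hand": 60},
  {"dx": 46,"dy": -120,"dz": 0,"turn": 0,"hand": 60},
])

```text
time: 2.7
eef_pos: [0.5444, 0.1023, 0.2971]
eef_rot: [-1.931, -2.477, 0.0]
ft_force: [-0.7, 1.7, 0.5]
opening: 0.0599
finger_force: 0.0
```

Run:
```python
from h import *
c=cam('wrist');cv2.imwrite('pics/w2.png',c['img']);s=status.get_state();print(s['time'],s['eef_pos'],s['eef_rot'],s['joints'])
for q in ['pin_stand','pivot_pin','thick_pin']:
    for d in outline_of(q,'wrist')[:1]: print(q,d['p'],np.round(d['box']))
```

```text
2.75 [0.54402729 0.10333977 0.29708915] [-1.92858961e+00 -2.47865198e+00  3.12260621e-04] [-0.52594935  0.33556581  0.31739461  1.940015   -0.13385321  0.88683582
  0.10811698]
pin_stand 0.56 [302. 104.  51. 183.]
pivot_pin 0.88 [305.  83.  21.  25.]
thick_pin 0.66 [304. 137.  24.  26.]
```

View pics/w2.png

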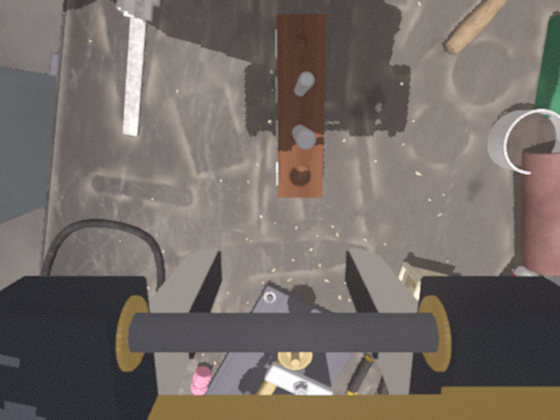

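The stand is at columns 277–325, rows 13–197, with the pivot pin at about (305,83) and the thick pin at (304,137). I'll fit the stand's box silhouette to a colour mask.

```bash
cat >> h.py <<'E'
from scipy.optimize import minimize
def fitbox(c,mask,size,x0,local=None):
    """fit x,y,yaw of a box silhouette (hull) to mask"""
    L=np.array(local if local is not None else [[i*size[0]/2,j*size[1]/2,k*size[2]] for i in(-1,1) for j in(-1,1) for k in(0,1)])
    K=4
    M=cv2.resize(mask.astype(np.uint8),None,fx=K,fy=K,interpolation=0)
    def f(p):
        a,b=np.cos(p[2]),np.sin(p[2])
        W=np.c_[p[0]+a*L[:,0]-b*L[:,1],p[1]+b*L[:,0]+a*L[:,1],L[:,2]]
        h=cv2.convexHull(((proj(c,W)+.5)*K).round().astype(np.int32).reshape(-1,1,2))
        m=cv2.fillConvexPoly(np.zeros_like(M),h,1)
        return 1-(m&M).sum()/(m|M).sum()
    S=np.array([x0]+[np.array(x0)+d for d in np.diag([.006,.006,.08])])
    o=minimize(f,x0,method='Nelder-Mead',options=dict(initial_simplex=S,xatol=1e-4,fatol=1e-5))
    return o.x,o.fun
E
python3 - <<'E'
from h import *
c=cam('wrist');hsv=cv2.cvtColor(c['img'],40)
b,g,rr=[c['img'][...,i].astype(int) for i in range(3)]
m=((rr>1.45*b)&(rr>g*1.3)&(rr-b>14)).astype(np.uint8)
m[:,:260]=0;m[:,345:]=0;m[215:]=0
m=cv2.morphologyEx(m,cv2.MORPH_OPEN,np.ones((2,2)))
h=cv2.convexHull(cv2.findNonZero(m));M=cv2.fillConvexPoly(np.zeros_like(m),h,1)
print('mask',cv2.boundingRect(M),M.sum(),cv2.minAreaRect(h))
p,e=fitbox(c,M,(.048,.18,.055),(.535,.18,.2));print(p,e)
a=np.array([-np.sin(p[2]),np.cos(p[2])])
H=[p[:2]+a*k for k in(.066,.022,-.022,-.066)];print(np.round(H,4))
pr=proj(c,[[*x,.055] for x in H]).round(1);print(pr.tolist(), proj(c,[[*H[1],.152],[*H[2],.152]]).round(1))
v=cv2.resize(c['img'][0:210,230:380],None,fx=2.8,fy=2.8,interpolation=2)
for q in np.vstack([pr,proj(c,[[*H[1],.152],[*H[2],.152]])]): cv2.circle(v,tuple(((q-[230,0]+.5)*2.8).astype(int)),3,(0,255,0),1)
cs,_=cv2.findContours(M,0,2);cv2.polylines(v,[((x-[230,0]+.5)*2.8).astype(int) for x in cs],True,(255,255,0),1)
cv2.imwrite('pics/w2c.png',v)
E
```

```text
mask (278, 17, 50, 183) 8712 ((302.5, 108.0), (182.0, 49.0), 90.0)
[0.54596441 0.17645007 0.25352095] 0.01516636831188023
[[0.5294 0.2403]
 [0.5404 0.1977]
 [0.5515 0.1552]
 [0.5625 0.1126]]
[[302.2, 43.5], [301.9, 91.0], [301.5, 135.8], [301.1, 177.9]] [[308.3  83.1]
 [307.5 142.7]]
```

View pics/w2c.png

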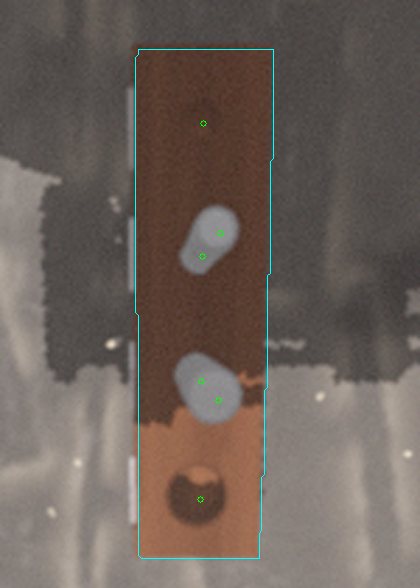

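The stand fit is good, with a yaw of about 14.5°. Hole 4's dark mouth is at about (195,492) in the crop, and a faint hole 1 is near (204,105). I'll refine hole positions from their dark mouths.

Run:
```python
from h import *
c=cam('wrist');g=cv2.cvtColor(c['img'],6).astype(float)
s=status.get_state();print(s['eef_pos'])
p=[.54596,.17645,.2535];a=np.array([-np.sin(p[2]),np.cos(p[2])])
import sys
for k,rad,n in((.066,6,1),(-.066,11,4)):
    # rectify top plane patch in stand frame, 0.5 mm/px
    ys=np.arange(-25,25.1,.5);xs=np.arange(-20,20.1,.5)
    G=np.array([[np.array(p[:2])+a*(k+y/1e3)+np.array([a[1],-a[0]])*x/1e3 for x in xs] for y in ys]).reshape(-1,2)
    q=proj(c,np.c_[G,np.full(len(G),.055)]).reshape(len(ys),len(xs),2).astype(np.float32)
    t=cv2.remap(g.astype(np.float32),q[...,0],q[...,1],1)
    t=cv2.GaussianBlur(t,(0,0),1.5)
    # ring contrast
    best=[]
    for cy in range(20,81):
        for cx in range(20,61):
            Y,X=np.ogrid[:len(ys),:len(xs)];d=np.hypot(Y-cy,X-cx)/2
            i=t[d<rad*.85].mean();o=t[(d>rad*1.15)&(d<rad*1.5)].mean();best.append((o-i,(cx-40)/2,(cy-50)/2))
    best.sort();print(n,best[-4:])
    if n==1: print(t[::4,::8].round().astype(int))
```

```text
[0.54390431 0.1029369  0.29747537]
1 [(np.float32(3.5001297), 0.0, 4.0), (np.float32(3.5069542), 0.5, 4.0), (np.float32(3.5157356), 0.0, 4.5), (np.float32(3.5387955), 0.5, 4.5)]
[[65 67 65 67 68 63 62 65 64 66 69]
 [64 66 66 64 67 62 62 64 63 68 69]
 [63 68 66 66 66 62 63 64 63 67 67]
 [63 67 66 65 66 61 64 64 66 67 68]
 [63 68 64 65 66 61 63 65 64 68 68]
 [65 69 67 67 65 61 63 63 63 66 67]
 [63 67 66 64 64 62 63 64 63 69 67]
 [64 69 65 65 65 61 64 62 64 68 67]
 [64 69 64 65 65 63 64 64 64 68 68]
 [64 68 66 64 64 62 63 63 63 68 69]
 [64 68 65 64 64 64 62 62 63 66 68]
 [63 69 64 64 64 68 61 64 63 67 69]
 [64 69 64 63 63 65 60 64 64 67 68]
 [63 69 65 62 61 62 59 64 63 68 68]
 [62 69 64 63 60 59 58 63 66 67 67]
 [64 69 63 65 58 58 59 65 65 68 69]
 [63 69 64 64 59 60 61 64 64 66 67]
 [62 67 64 64 63 62 64 66 65 67 69]
 [63 68 64 63 65 61 62 66 63 67 67]
 [64 69 66 63 63 61 64 64 65 68 69]
 [63 68 66 63 63 61 64 66 65 68 67]
 [65 68 65 64 65 61 63 65 64 67 67]
 [64 67 64 65 64 61 64 64 64 68 67]
 [63 68 65 65 64 63 64 65 64 69 67]
 [61 68 66 65 63 63 64 64 65 69 68]
 [64 70 69 67 68 66 67 66 68 70 71]]
4 [(np.float32(36.43461), -1.5, -1.5), (np.float32(36.481064), -2.0, -1.5), (np.float32(36.519928), -1.5, -1.0), (np.float32(36.57289), -2.0, -1.0)]
```

Emit:
send_rows([
  {"dx": 0,"dy": 34,"dz": -25,"turn": 0,"hand": 60},
  {"dx": 0,"dy": 68,"dz": -55,"turn": 0,"hand": 60},
  {"dx": 0,"dy": 84,"dz": -95,"turn": 0,"hand": 60},
  {"dx": 0,"dy": 84,"dz": -95,"turn": 0,"hand": 60},
  {"dx": 0,"dy": 84,"dz": -95,"turn": 0,"hand": 60},
])

```text
time: 3.5
eef_pos: [0.5439, 0.1851, 0.2028]
eef_rot: [-1.931, -2.478, 0.003]
ft_force: [0.2, -0.8, 0.1]
opening: 0.0599
finger_force: 0.0
```

Run:
```python
from h import *
c=cam('wrist');s=status.get_state();print(s['time'],s['eef_pos'],s['eef_rot'])
H=np.array([[.5294,.2403,.055],[.5404,.1977,.055],[.5404,.1977,.152]]);q=proj(c,H);print(q)
u,v=[int(x) for x in q[0]];im=c['img'][max(0,v-90):v+120,u-75:u+75];cv2.imwrite('pics/full3.png',c['img'])
e=np.clip(im.astype(float)*1.6,0,255).astype(np.uint8)
cv2.circle(e,tuple((q[0]-[u-75,max(0,v-90)]).round().astype(int)),1,(0,255,0),-1);print(u-75,max(0,v-90))
cv2.imwrite('pics/h1.png',cv2.resize(e,None,fx=2.8,fy=2.8,interpolation=2))
```

```text
3.55 [0.54473002 0.18452773 0.20385043] [1.93261637e+00 2.47568274e+00 5.71240453e-05]
[[281.12500403 130.57256868]
 [281.54298445 186.18070557]
 [280.66505945 219.28379798]]
206 40
```

View pics/h1.png

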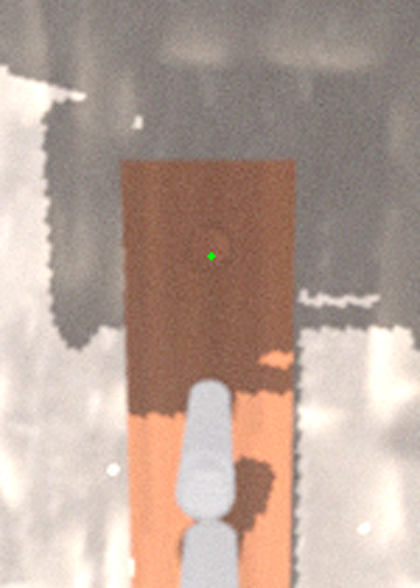

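The stand's +y end edge is at crop row 160 and its sides at columns 122 and 296. That puts hole 1's centre at about (209,247) in the crop, ~2.5 mm toward +y of the first estimate. Next is the jig.

Emit:
send_rows([
  {"dx": 3,"dy": -45,"dz": 20,"turn": 0,"hand": 60},
  {"dx": 6,"dy": -93,"dz": 30,"turn": 0,"hand": 60},
  {"dx": 9,"dy": -141,"dz": 30,"turn": 0,"hand": 60},
  {"dx": 12,"dy": -189,"dz": 30,"turn": 0,"hand": 60},
  {"dx": 15,"dy": -237,"dz": 30,"turn": 0,"hand": 60},
])

```text
time: 4.05
eef_pos: [0.5595, -0.0552, 0.2355]
eef_rot: [1.933, 2.473, 0.004]
ft_force: [0.5, 0.3, 0.5]
opening: 0.0598
finger_force: 0.0
```

Emit:
send_rows([
  {"dx": 3,"dy": -48,"dz": 0,"turn": 0,"hand": 60},
  {"dx": 6,"dy": -96,"dz": 0,"turn": 0,"hand": 60},
  {"dx": 9,"dy": -144,"dz": 0,"turn": 0,"hand": 60},
  {"dx": 12,"dy": -190,"dz": 0,"turn": 0,"hand": 60},
  {"dx": 12,"dy": -190,"dz": 0,"turn": 0,"hand": 60},
])

```text
time: 4.55
eef_pos: [0.5698, -0.2513, 0.2358]
eef_rot: [1.942, 2.461, -0.003]
ft_force: [-0.5, -0.2, 0.5]
opening: 0.0598
finger_force: 0.0
```

Run:
```python
from h import *
status_=[eyes.capture('wrist') for _ in range(2)]
c=cam('wrist');s=status.get_state();print(s['time'],s['eef_pos'],s['eef_rot'])
for q in ['slave_pin','upper_bush','jig']: print(q,[(np.round(d['box'],1).tolist(),round(d['p'],2)) for d in look_for(q,'wrist')[:3]])
print(proj(c,[[.56,-.2,.142],[.56,-.2,.11]]))
cv2.imwrite('pics/w4.png',cv2.resize(c['img'],(800,600),interpolation=2))
```

```text
4.7 [ 0.57089255 -0.24253447  0.23436569] [1.93383203e+00 2.47355802e+00 1.48949530e-03]
slave_pin [([297.0, 158.8, 33.7, 33.5], 0.95), ([220.7, 169.4, 39.2, 117.9], 0.93), ([123.2, 250.5, 24.3, 52.0], 0.89)]
upper_bush [([345.1, 120.0, 236.7, 238.4], 0.76)]
jig [([344.2, 119.1, 240.1, 238.2], 0.69)]
[[281.643647   152.26247922]
 [281.68861564 147.79216413]]
```

View pics/w4.png

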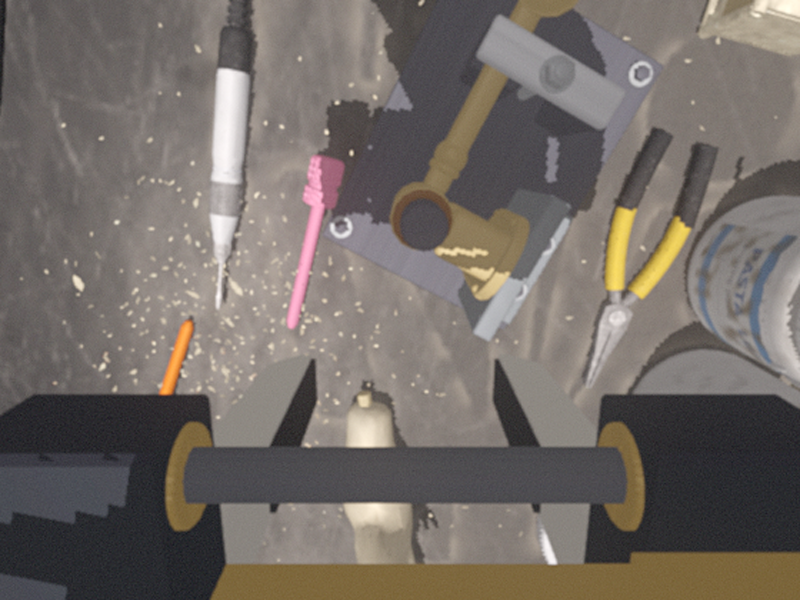

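The slave head's dark top is at about (425,220) in the 800-px view, so (297,154). Pink and orange are decoys. The wall plate and arm are clear of a grasp above z = 0.11.

Run:
```python
from h import *
c=cam('wrist');s=status.get_state();print(s['eef_pos'])
g=cv2.GaussianBlur(cv2.cvtColor(c['img'],6),(0,0),1)
hs=cv2.HoughCircles(cv2.resize(g[120:190,255:340],None,fx=4,fy=4,interpolation=2),cv2.HOUGH_GRADIENT,1,20,param1=60,param2=15,minRadius=55,maxRadius=100)
for x in hs[0][:4]: u,v=(x[0]+.5)/4-.5+255,(x[1]+.5)/4-.5+120; print(u,v,x[2]/4,onz(c,u,v,.142))
roi=g[135:178,275:320].astype(int);print(roi[::3,::3])
```

```text
[ 0.57146591 -0.24026912  0.23326072]Traceback (most recent call last):
  File "<stdin>", line 5, in <module>
TypeError: 'NoneType' object is not subscriptable
```

```bash
cat >> h.py <<'E'
Q0=R.from_rotvec([-.731,-3.055,0])
def wcam(pos,turn=-49.):
    c=eyes.capture('wrist');T=np.eye(4);T[:3,:3]=(R.from_euler('z',turn,degrees=True)*Q0).as_matrix();T[:3,3]=pos
    c['extrinsics']=T@c['tool_from_camera'];return c
E
python3 - <<'E'
from h import *
c=wcam([.571,-.242,.233])
hsv=cv2.cvtColor(c['img'],40)
for th in (50,60,70):
  m=((hsv[...,2]<th)).astype(np.uint8);w=np.zeros_like(m);w[125:185,265:330]=1;m&=w
  m=cv2.morphologyEx(m,2,np.ones((5,5)))
  n,l,st,ce=cv2.connectedComponentsWithStats(m)
  k=l[155,297];print(th,st[k],ce[k],onz(c,*ce[k],.142))
print(cv2.cvtColor(c['img'],6)[155,270:325:3],cv2.cvtColor(c['img'],6)[130:182:3,297])
for d in outline_of('slave_pin','wrist')[:1]:
  mm=d['region'];v,u=np.nonzero(mm);print(d['box'],u.mean(),v.mean(),mm.sum(),onz(c,u.mean(),v.mean(),.142))
# hole 1 from earlier picture
c['extrinsics'][:3,3]+=np.array([.544-.571,.185+.242,.203-.233])
print('hole1',onz(c,280.3,127.9,.055),'pivtop',onz(c,279.2,215.4,.152))
E
```

```text
50 [     0      0    560    420 235200] [279.5 209.5] [ 0.56769341 -0.23419018  0.142     ]
60 [     0      0    560    420 235200] [279.5 209.5] [ 0.56769341 -0.23419018  0.142     ]
70 [     0      0    560    420 235200] [279.5 209.5] [ 0.56769341 -0.23419018  0.142     ]
[ 85  99  79  79  78  76  78  80  77  77  81  80  72  78  84 111 118 120
 115] [116 116 114  99  89  81  69  80  76  76  76  79  77  76  78  80  80  92]
[219.0, 172.7, 43.8, 116.6] 218.5848445595855 159.9158031088083 1544 [ 0.52190054 -0.21181887  0.142     ]
hole1 [0.52855543 0.24223765 0.055     ] pivtop [0.53920732 0.19957412 0.152     ]
```

Run:
```python
from h import *
c=wcam([.571,-.242,.233])
hsv=cv2.GaussianBlur(c['img'],(0,0),1);hsv=cv2.cvtColor(hsv,40)
print(hsv[155,270:325:3].tolist());print(hsv[128:184:3,297].tolist())
m=((hsv[...,2]<100)&(hsv[...,1]<70)).astype(np.uint8);w=np.zeros_like(m);w[132:182,274:322]=1;m&=w
m=cv2.morphologyEx(m,2,np.ones((7,7)))
n,l,st,ce=cv2.connectedComponentsWithStats(m);print(st,ce)
k=l[155,297];print(onz(c,*ce[k],.142))
for d in look_for('slave_pin','wrist')[:4]: print(d['p'],np.round(d['box'],1),onz(c,*d['box'][:2],.142))
```

```text
[[5, 33, 100], [14, 100, 115], [12, 110, 104], [6, 55, 88], [156, 16, 78], [155, 19, 80], [156, 16, 80], [150, 16, 81], [150, 16, 81], [150, 13, 80], [150, 13, 80], [156, 16, 80], [156, 17, 77], [10, 66, 89], [14, 115, 102], [19, 95, 126], [19, 94, 135], [19, 94, 136], [19, 97, 134]]
[[18, 76, 114], [19, 92, 130], [20, 95, 132], [19, 97, 132], [13, 107, 110], [12, 106, 101], [0, 26, 79], [150, 13, 77], [150, 13, 79], [150, 13, 80], [156, 16, 80], [158, 13, 80], [156, 16, 81], [156, 16, 81], [162, 16, 82], [165, 12, 83], [160, 18, 83], [156, 16, 82], [141, 15, 123]]
[[     0      0    560    420 234104]
 [   312    133     10     13    121]
 [   278    145     34     36    975]] [[279.41998001 209.73135871]
 [316.79338843 139.33884298]
 [294.08512821 162.65641026]]
[ 0.56930118 -0.20174838  0.142     ]
0.96 [123.6 251.9  23.4  49.2] [ 0.47135477 -0.28923727  0.142     ]
0.93 [296.1 164.5  36.4  37. ] [ 0.57085547 -0.20258031  0.142     ]
0.8 [218.7 173.6  40.8 112.9] [ 0.52373724 -0.22046431  0.142     ]
```

Run:
```python
from h import *
P=[]
for i in range(5):
  s=status.get_state();P.append(s['eef_pos']);c=wcam(s['eef_pos'])
  b=min(look_for('slave_pin','wrist'),key=lambda d:abs(d['box'][0]-296)+abs(d['box'][1]-163))['box'];print(s['time'],np.round(s['eef_pos'],4),s['eef_rot'].round(3),np.round(b,1),onz(c,*b[:2],.142).round(4))
```

```text
5.1 [ 0.5714 -0.2408  0.2327] [-1.931 -2.478 -0.   ] [297.  165.7  32.   31.7] [ 0.572 -0.202  0.142]
5.2 [ 0.5713 -0.2411  0.2326] [-1.931 -2.478  0.   ] [297.8 164.3  36.6  36.7] [ 0.5722 -0.2013  0.142 ]
5.3 [ 0.5712 -0.2414  0.2326] [-1.932 -2.477  0.   ] [295.9 163.8  35.7  32.3] [ 0.5708 -0.2015  0.142 ]
5.4 [ 0.5712 -0.2415  0.2325] [-1.932 -2.477  0.   ] [296.7 165.4  32.8  34.8] [ 0.5716 -0.2025  0.142 ]
5.5 [ 0.5712 -0.2416  0.2326] [-1.932 -2.477  0.   ] [295.6 164.2  32.5  36.3] [ 0.5707 -0.202   0.142 ]
```

Emit:
send_rows([
  {"dx": 0,"dy": 40,"dz": -10,"turn": 0,"hand": 60},
  {"dx": 0,"dy": 40,"dz": -50,"turn": 0,"hand": 60},
  {"dx": 0,"dy": 40,"dz": -85,"turn": 0,"hand": 60},
  {"dx": 0,"dy": 40,"dz": -100,"turn": 0,"hand": 60},
  {"dx": 0,"dy": 40,"dz": -100,"turn": 0,"hand": 60},
])

```text
time: 6.1
eef_pos: [0.57, -0.2011, 0.1304]
eef_rot: [-1.93, -2.474, 0.003]
ft_force: [-0.7, 0.0, 1.0]
opening: 0.0597
finger_force: 0.0
```

Emit:
send_rows([
  {"dx": 0,"dy": 0,"dz": 0,"turn": 0,"hand": 60},
  {"dx": 0,"dy": 0,"dz": 0,"turn": 0,"hand": 60},
  {"dx": 0,"dy": 0,"dz": 0,"turn": 0,"hand": 30},
  {"dx": 0,"dy": 0,"dz": 0,"turn": 0,"hand": 15},
  {"dx": 0,"dy": 0,"dz": 0,"turn": 0,"hand": 15},
])

```text
time: 6.6
eef_pos: [0.5715, -0.2016, 0.1332]
eef_rot: [1.932, 2.476, 0.001]
ft_force: [0.2, 0.5, 0.5]
opening: 0.0406
finger_force: 0.0
```

Emit:
send_rows([
  {"dx": 0,"dy": 0,"dz": 0,"turn": 0,"hand": 15},
  {"dx": 0,"dy": 0,"dz": 0,"turn": 0,"hand": 15},
  {"dx": 0,"dy": 0,"dz": 0,"turn": 0,"hand": 15},
])

```text
time: 6.9
eef_pos: [0.5711, -0.2016, 0.1327]
eef_rot: [-1.932, -2.477, 0.0]
ft_force: [-1.6, 0.4, 1.3]
opening: 0.0216
finger_force: 30.0
```

Run:
```python
from h import *
c=cam('wrist');s=status.get_state();print(s['time'],s['eef_pos'],s['opening'],s['finger_force'],s['ft_force'])
print(proj(c,[[*s['eef_pos'][:2],.142]]),[(np.round(d['box'],1),d['p']) for d in look_for('slave_pin','wrist')[:3]])
cv2.imwrite('pics/g.png',c['img'])
g=cv2.cvtColor(c['img'],40);i=g[255:300,240:330];print(i[::4,::5,2]);print(i[::4,::5,1])
```

```text
6.95 [ 0.57109996 -0.20158527  0.13267956] 0.02143474800130657 30.000494420528412 [-1.24226516  0.90431162  2.04883465]
[[280.48414379 290.95183689]] [(array([283.7, 281. ,  55.6,  69.8]), 0.92), (array([192.8, 220.9,  40.5, 106.2]), 0.83), (array([ 46.9, 385.1,  43.7,  69.8]), 0.61)]
[[167 165 162 167  63  92  83  87  90  90  87  88  89  93 149 163 165 161]
 [162 165 161 158  73  85  90  86  91  87  89  86  89  80 128 162 165 162]
 [164 162 166 139  78  89  85  84  89  92  90  86  85  90  90 162 164 163]
 [166 164 164 106  87  88  90  85  94  92  82  86  87  91  62 164 162 163]
 [167 163 162  73  88  92  95  94  91  90  91  88  93  88  52 162 162 163]
 [165 166 164  53  86  89  90  92  92  88  93  92  86  85  54 163 162 163]
 [165 162 166  62  87  91  98  94  93  86  86  89  91  83  58 161 161 161]
 [165 164 160  58  93  97  90  91  95  93  89  87  91  88  62 139 162 163]
 [165 166 150  57  94  91  85  91  88  87  94  91  91  88  53 107 161 162]
 [163 164 130  50  90  90  89  97  85  97  95  92  92  93  56  74 164 164]
 [165 165  91  55  90  92  93  91  93  91  94  90  98  85  59  60 162 163]
 [166 161  64  56  97  89  91  89  89 134  98  89  89  91  56  49 163 161]]
[[17 22 22 20  8 14 12  9 17 14  9 17  9 69 21 16 22 19]
 [17 19 22 19  7  3 14  3 17 18  9  9  3 16 24 20 23 19]
 [17 22 17 18 13 11  9  6 17  6 14 15  3 14 28 20 17 19]
 [15 19 17 14 15 12 14 12  8 17 12 12 18 17 21 19 20 22]
 [17 23 19 17 12 11 16 14 11 11 17 14 14 26 10 14 19 17]
 [17 20 22 14 12 14 14 14 17  9 14 11  9 12 14 20 20 22]
 [22 19 17 29  9 11 21 19 11 12  6  6 22  6  4 19 19 19]
 [17 20 18 26 11 18 11 14 19 19 14 15  3  9 16 20 17 19]
 [20 22 17 22  5 11 12 17 14 15 16 11  8 20 29 17 21 19]
 [20 17 25 10  6  8 11 16 18 18 16  8 14 22 23 14 20 19]
 [22 19 11  9 11 11 14 11 19 14 24 28 13 18 13 26 17 19]
 [20 14 16 18 16 14 17 14  9 15 13  3 14 17 27 21 22 17]]
```

Emit:
send_rows([
  {"dx": 0,"dy": 0,"dz": 20,"turn": 0,"hand": 15},
  {"dx": 0,"dy": 0,"dz": 50,"turn": 0,"hand": 15},
  {"dx": 0,"dy": 0,"dz": 80,"turn": 0,"hand": 15},
  {"dx": 0,"dy": 0,"dz": 115,"turn": 0,"hand": 15},
  {"dx": 0,"dy": 0,"dz": 155,"turn": 0,"hand": 15},
])

```text
time: 7.5
eef_pos: [0.5706, -0.2013, 0.2881]
eef_rot: [-1.931, -2.476, 0.001]
ft_force: [0.5, 0.6, -1.5]
opening: 0.0215
finger_force: 30.0
```

Emit:
send_rows([
  {"dx": -4,"dy": 40,"dz": 10,"turn": 0,"hand": 15},
  {"dx": -8,"dy": 85,"dz": 10,"turn": 0,"hand": 15},
  {"dx": -12,"dy": 130,"dz": 10,"turn": 0,"hand": 15},
  {"dx": -16,"dy": 175,"dz": 10,"turn": 0,"hand": 15},
  {"dx": -20,"dy": 220,"dz": 10,"turn": 0,"hand": 15},
])

```text
time: 8.0
eef_pos: [0.5507, 0.0202, 0.2976]
eef_rot: [1.932, 2.477, 0.0]
ft_force: [0.9, -0.4, -0.5]
opening: 0.0215
finger_force: 30.0
```

Emit:
send_rows([
  {"dx": -4,"dy": 45,"dz": 0,"turn": 0,"hand": 15},
  {"dx": -8,"dy": 90,"dz": 0,"turn": 0,"hand": 15},
  {"dx": -12,"dy": 135,"dz": 0,"turn": 0,"hand": 15},
  {"dx": -17,"dy": 180,"dz": 0,"turn": 0,"hand": 15},
  {"dx": -22,"dy": 224,"dz": 0,"turn": 0,"hand": 15},
])

```text
time: 8.5
eef_pos: [0.5286, 0.2443, 0.2975]
eef_rot: [-1.932, -2.477, 0.0]
ft_force: [1.3, 0.4, -1.1]
opening: 0.0215
finger_force: 30.0
```

Emit:
send_rows([
  {"dx": 0,"dy": 0,"dz": 0,"turn": 0,"hand": 15},
  {"dx": 0,"dy": 0,"dz": 0,"turn": 0,"hand": 15},
  {"dx": 0,"dy": 0,"dz": 0,"turn": 0,"hand": 15},
  {"dx": 0,"dy": 0,"dz": 0,"turn": 0,"hand": 15},
  {"dx": 0,"dy": 0,"dz": 0,"turn": 0,"hand": 15},
])

```text
time: 9.0
eef_pos: [0.5296, 0.2411, 0.2977]
eef_rot: [1.935, 2.475, -0.0]
ft_force: [-1.0, 0.2, -0.8]
opening: 0.0214
finger_force: 30.0
```

Run:
```python
from h import *
s=status.get_state();print(s['time'],s['eef_pos'],s['eef_rot'],s['opening'],s['finger_force'],s['ft_force'])
p=s['eef_pos']
c=cam('wrist');w=c['img']
ft=p+[0,0,-.118];print('w foot',proj(c,[ft,[.5286,.2422,.055]]).round(1))
tiles=[]
for n in('scene','side'):
    d=cam(n);q=proj(d,[p+[0,0,.009],p+[0,0,-.023],ft,[.5286,.2422,.055]]);print(n,q.round(1).tolist())
    u,v=q[2].round().astype(int);t=d['img'][v-55:v+55,u-45:u+45].copy()
    t=cv2.resize(t,(400*90//110,400),interpolation=2)
    for x in q: cv2.circle(t,tuple(((x-[u-45,v-55]+.5)*400/110).astype(int)),2,(0,255,0),-1)
    tiles.append(t)
u=w[110:310,210:350].copy()
tiles.append(cv2.resize(u,(280*1,400),interpolation=2))
T=np.hstack(tiles)
print(T.shape);cv2.imwrite('pics/hold.png',cv2.resize(T,(800,int(T.shape[0]*800/T.shape[1])) if T.shape[1]>800 else (T.shape[1],T.shape[0])))
```

```text
9.0 [0.52957107 0.24114386 0.29774785] [ 1.93476416e+00  2.47483115e+00 -5.31775287e-06] 0.02144108876747626 29.999789893627167 [-1.03757429  0.15474782 -0.84052569]
w foot [[281.6 211.3]
 [281.3 180.4]]
scene [[136.6, 160.2], [139.1, 177.3], [146.1, 224.3], [153.9, 278.8]]
side [[243.1, 77.1], [243.8, 88.0], [245.7, 118.4], [247.6, 154.3]]
(400, 934, 3)
```

View pics/hold.png

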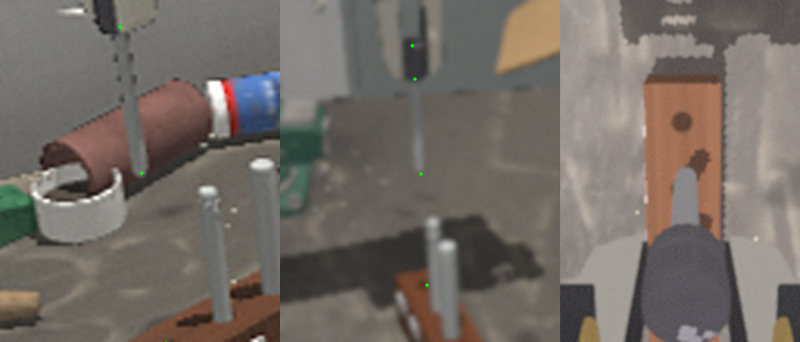

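The pin hangs vertical under the TCP, with its tip close to the predicted dot in all views. Hole 1 is at tile (682,122), ≈ (281,181), within 1 px of the prediction. I'll refine it numerically.

Run:
```python
from h import *
P=[]
for i in range(3):
    s=status.get_state();c=cam('wrist');im=c['img'];g=cv2.cvtColor(im,6)
    m=np.zeros_like(g);m[165:197,268:295]=(g[165:197,268:295]<75)
    n,l,st,ce=cv2.connectedComponentsWithStats(m);k=1+np.argmax(st[1:,4])
    print(s['eef_pos'].round(4),st[k],ce[k].round(2),onz(c,*ce[k],.055).round(4))
f=cv2.cvtColor(im,40)
for v in (206,208,210,212,216,220,226,232): print(v,''.join(f'{x:4d}' for x in f[v,268:300,1]))
```

```text
[0.5294 0.2418 0.2977] [277 178   9   8  24] [280.04 182.29] [0.5276 0.2406 0.055 ]
[0.5294 0.242  0.2977] [279 181   7   6  19] [281.95 183.26] [0.5298 0.2402 0.055 ]
[0.5293 0.2421 0.2977] [277 178   9   9  33] [280.55 182.67] [0.5282 0.2406 0.055 ]
206  118 114 120 122 120 118 130 120 128 117 118 124 119 112 124 116 115 111  93 111  93 101 103 114 104  88 118 111 124 117 118 126
208  118 121 120 119 122 123 123 120 118 114 121  98  74  40  22  22  15  10  27  57  88 100 111 105 103 103 110 121 121 125 116 120
210  118 113 117 119 119 124 121 125 115 106  60  16   4   5   7   5   2   4   4  10  27  74  95 109  97 110 117 117 122 125 129 119
212  121 122 120 114 115 120 116 113 110  68  21   4   6   5   4   6   6   5   4   4   8  31  88 106 114 119 129 120 121 122 122 124
216  119 123 121 124 119 121 118 119  88  38   6   2   6   4  11   8   4   7   7   9   4  32  98 116 120 115 122 119 118 113 124 126
220  119 115 126 116 127 122 122  75  16   8   2   7   7   4  11   6   4   9   7   6   8  34  83 118 121 116 121 119 116 121 120 121
226  116 118 125 119 121 121 112  77  19   5   6   2   5   6   4   6   6   2   6   7   9  19  74 109 128 125 120 120 119 121 121 126
232  120 119 115 122 122 128 105  54   6   2   4   8   4   6   6   6   6   7   4   4   2   9  47 113 121 119 119 120 119 119 124 117
```

Emit:
send_rows([
  {"dx": -1.2,"dy": -0.5,"dz": -30,"turn": 0,"hand": 15},
  {"dx": -1.2,"dy": -0.5,"dz": -75,"turn": 0,"hand": 15},
  {"dx": -1.2,"dy": -0.5,"dz": -110,"turn": 0,"hand": 15},
  {"dx": -1.2,"dy": -0.5,"dz": -117,"turn": 0,"hand": 15},
  {"dx": -1.2,"dy": -0.5,"dz": -117,"turn": 0,"hand": 15},
])

```text
time: 9.8
eef_pos: [0.5278, 0.2418, 0.18]
eef_rot: [-1.932, -2.476, 0.003]
ft_force: [0.2, -0.1, -1.5]
opening: 0.0218
finger_force: 30.0
```

Emit:
send_rows([
  {"dx": 0,"dy": 0,"dz": 0,"turn": 0,"hand": 15},
  {"dx": 0,"dy": 0,"dz": -3,"turn": 0,"hand": 15},
  {"dx": 0,"dy": 0,"dz": -6,"turn": 0,"hand": 15},
  {"dx": 0,"dy": 0,"dz": -9,"turn": 0,"hand": 15},
  {"dx": 0,"dy": 0,"dz": -12,"turn": 0,"hand": 15},
])

```text
time: 10.3
eef_pos: [0.5281, 0.242, 0.1688]
eef_rot: [1.932, 2.477, 0.001]
ft_force: [-0.3, -1.0, -0.5]
opening: 0.0213
finger_force: 30.0
```

Emit:
send_rows([
  {"dx": 0,"dy": 0,"dz": -4,"turn": 0,"hand": 15},
  {"dx": 0,"dy": 0,"dz": -8,"turn": 0,"hand": 15},
  {"dx": 0,"dy": 0,"dz": -12,"turn": 0,"hand": 15},
  {"dx": 0,"dy": 0,"dz": -12,"turn": 0,"hand": 15},
  {"dx": 0,"dy": 0,"dz": -12,"turn": 0,"hand": 15},
])

```text
time: 10.8
eef_pos: [0.528, 0.2419, 0.1565]
eef_rot: [-1.932, -2.477, 0.001]
ft_force: [-0.0, -0.9, -1.4]
opening: 0.0218
finger_force: 30.0
```

Emit:
send_rows([
  {"dx": 0,"dy": 0,"dz": -6,"turn": 0,"hand": 15},
  {"dx": 0,"dy": 0,"dz": -12,"turn": 0,"hand": 15},
  {"dx": 0,"dy": 0,"dz": -18,"turn": 0,"hand": 15},
  {"dx": 0,"dy": 0,"dz": -22,"turn": 0,"hand": 15},
  {"dx": 0,"dy": 0,"dz": -24,"turn": 0,"hand": 15},
])

```text
time: 11.3
eef_pos: [0.5278, 0.2418, 0.1319]
eef_rot: [-1.932, -2.477, 0.001]
ft_force: [0.1, -0.4, -1.1]
opening: 0.0217
finger_force: 30.0
```

Emit:
send_rows([
  {"dx": 0,"dy": 0,"dz": 0,"turn": 0,"hand": 15},
  {"dx": 0,"dy": 0,"dz": 0,"turn": 0,"hand": 15},
  {"dx": 0,"dy": 0,"dz": 0,"turn": 0,"hand": 15},
])

```text
time: 11.6
eef_pos: [0.5282, 0.242, 0.1328]
eef_rot: [1.932, 2.477, 0.001]
ft_force: [0.2, 0.2, -1.1]
opening: 0.0213
finger_force: 30.0
```

Now inside the hole at ~41 mm depth. I'll release it and rise.

Emit:
send_rows([
  {"dx": 0,"dy": 0,"dz": 0,"turn": 0,"hand": 45},
  {"dx": 0,"dy": 0,"dz": 0,"turn": 0,"hand": 45},
  {"dx": 0,"dy": 0,"dz": 0,"turn": 0,"hand": 45},
  {"dx": 0,"dy": 0,"dz": 0,"turn": 0,"hand": 45},
  {"dx": 0,"dy": 0,"dz": 0,"turn": 0,"hand": 45},
])

```text
time: 12.1
eef_pos: [0.5281, 0.242, 0.1327]
eef_rot: [1.932, 2.477, 0.0]
ft_force: [-0.5, 0.1, -0.1]
opening: 0.045
finger_force: 0.0
```

Emit:
send_rows([
  {"dx": 0,"dy": 0,"dz": 25,"turn": 0,"hand": 45},
  {"dx": 0,"dy": 0,"dz": 55,"turn": 0,"hand": 45},
  {"dx": 12,"dy": -48,"dz": 70,"turn": 0,"hand": 45},
  {"dx": 22,"dy": -90,"dz": 70,"turn": 0,"hand": 45},
  {"dx": 22,"dy": -90,"dz": 70,"turn": 0,"hand": 45},
])

```text
time: 12.6
eef_pos: [0.5516, 0.1453, 0.2037]
eef_rot: [1.94, 2.467, -0.001]
ft_force: [-0.5, -0.1, -0.5]
opening: 0.0447
finger_force: 0.0
```

Run:
```python
from h import *
for i in range(6): eyes.capture('wrist')
for n in ('scene','side'):
    c=cam(n);print(n,proj(c,[[.528,.242,.139],[.528,.242,.107]]).round(1).tolist(),[np.round(d['box'],1).tolist() for d in look_for('slave_pin',n)])
for i in range(3):
    s=status.get_state();c=cam('wrist');print(s['eef_pos'].round(4),proj(c,[[.528,.242,.139],[.5392,.1996,.152]]).round(1).tolist())
    for q in('slave_pin','pivot_pin','thick_pin'):print(q,[np.round(d['box'],1).tolist() for d in look_for(q,'wrist')[:2]])
cv2.imwrite('pics/w6.png',c['img']);print(s['time'])
f=cv2.cvtColor(c['img'],40)
b=proj(c,[[.5392,.1996,.152]])[0].round().astype(int)
cv2.imwrite('pics/w6c.png',cv2.resize(c['img'][60:300,200:360],None,fx=2.5,fy=2.5,interpolation=2))
```

```text
scene [[148.8, 243.3], [150.8, 257.3]] [[153.1, 260.8, 12.8, 38.3], [337.9, 235.1, 31.9, 13.1], [401.6, 231.4, 37.9, 15.7], [179.4, 280.3, 79.9, 66.6]]
side [[245.9, 130.5], [246.5, 139.8]] [[206.2, 343.7, 9.8, 53.8], [245.1, 145.4, 8.0, 22.0], [247.3, 287.2, 12.7, 45.4], [253.4, 175.3, 32.4, 47.3]]
[0.5498 0.1527 0.2024] [[282.4, 70.8], [283.4, 156.1]]
slave_pin [[274.2, 73.2, 41.4, 45.4]]
pivot_pin [[282.4, 149.4, 21.7, 36.4]]
thick_pin [[282.1, 218.3, 25.6, 63.7]]
[0.55   0.1521 0.2026] [[282.2, 69.6], [283.2, 154.9]]
slave_pin [[273.1, 72.5, 42.9, 45.5], [272.8, 377.6, 84.4, 34.5]]
pivot_pin [[282.6, 149.1, 22.1, 37.0]]
thick_pin [[282.3, 216.4, 23.4, 64.9]]
[0.55   0.1519 0.2026] [[282.1, 69.2], [283.2, 154.5]]
slave_pin [[272.5, 70.9, 41.7, 44.6]]
pivot_pin [[282.8, 148.9, 21.4, 32.8]]
thick_pin [[281.1, 215.6, 24.9, 60.7], [275.8, 380.0, 91.3, 35.8]]
13.5
```

View pics/w6c.png

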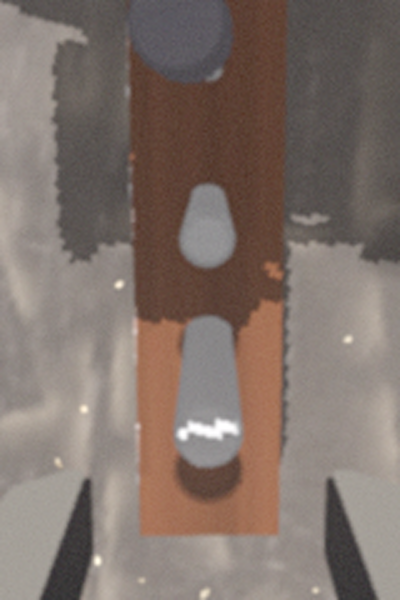

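Slave pin is in hole 1, head leaning a few mm to −x within the hole's play. The pivot's top is at ≈(282.7,155.6), which matches the estimate (.539,.199). I'll grasp it at TCP z≈0.127.

Emit:
send_rows([
  {"dx": -11,"dy": 46,"dz": 0,"turn": 0,"hand": 45},
  {"dx": -11,"dy": 48,"dz": 0,"turn": 0,"hand": 45},
  {"dx": -11,"dy": 48,"dz": -25,"turn": 0,"hand": 45},
  {"dx": -11,"dy": 48,"dz": -55,"turn": 0,"hand": 45},
  {"dx": -11,"dy": 48,"dz": -76,"turn": 0,"hand": 45},
])

```text
time: 14.2
eef_pos: [0.5386, 0.2002, 0.1253]
eef_rot: [-1.931, -2.478, 0.001]
ft_force: [-0.4, 0.6, -0.2]
opening: 0.0453
finger_force: 0.0
```

Emit:
send_rows([
  {"dx": 0,"dy": 0,"dz": 0,"turn": 0,"hand": 45},
  {"dx": 0,"dy": 0,"dz": 0,"turn": 0,"hand": 45},
  {"dx": 0,"dy": 0,"dz": 0,"turn": 0,"hand": 5},
  {"dx": 0,"dy": 0,"dz": 0,"turn": 0,"hand": 5},
  {"dx": 0,"dy": 0,"dz": 0,"turn": 0,"hand": 5},
])

```text
time: 14.7
eef_pos: [0.5394, 0.2001, 0.1276]
eef_rot: [1.932, 2.477, 0.002]
ft_force: [1.0, -0.3, 0.5]
opening: 0.0253
finger_force: 0.0
```

Emit:
send_rows([
  {"dx": 0,"dy": 0,"dz": 0,"turn": 0,"hand": 5},
  {"dx": 0,"dy": 0,"dz": 0,"turn": 0,"hand": 5},
  {"dx": 0,"dy": 0,"dz": 0,"turn": 0,"hand": 5},
])

```text
time: 15.0
eef_pos: [0.539, 0.2, 0.127]
eef_rot: [1.932, 2.477, 0.0]
ft_force: [-0.4, -0.2, 4.8]
opening: 0.0114
finger_force: 30.0
```

Emit:
send_rows([
  {"dx": 0,"dy": 0,"dz": 20,"turn": 0,"hand": 5},
  {"dx": 0,"dy": 0,"dz": 50,"turn": 0,"hand": 5},
  {"dx": 0,"dy": 0,"dz": 85,"turn": 0,"hand": 5},
  {"dx": 0,"dy": 0,"dz": 125,"turn": 0,"hand": 5},
  {"dx": 0,"dy": 0,"dz": 165,"turn": 0,"hand": 5},
])

```text
time: 15.5
eef_pos: [0.5386, 0.1997, 0.2928]
eef_rot: [-1.932, -2.477, 0.001]
ft_force: [0.5, -0.1, -1.7]
opening: 0.0118
finger_force: 30.0
```

Emit:
send_rows([
  {"dx": 3,"dy": -40,"dz": 8,"turn": 0,"hand": 5},
  {"dx": 7,"dy": -85,"dz": 8,"turn": 0,"hand": 5},
  {"dx": 10,"dy": -130,"dz": 8,"turn": 0,"hand": 5},
  {"dx": 14,"dy": -175,"dz": 8,"turn": 0,"hand": 5},
  {"dx": 18,"dy": -220,"dz": 8,"turn": 0,"hand": 5},
])

```text
time: 16.0
eef_pos: [0.5567, -0.0217, 0.2996]
eef_rot: [-1.932, -2.477, 0.0]
ft_force: [0.1, 0.3, -2.6]
opening: 0.0118
finger_force: 30.0
```

Emit:
send_rows([
  {"dx": 3,"dy": -45,"dz": 0,"turn": 0,"hand": 5},
  {"dx": 7,"dy": -90,"dz": 0,"turn": 0,"hand": 5},
  {"dx": 10,"dy": -135,"dz": 0,"turn": 0,"hand": 5},
  {"dx": 14,"dy": -180,"dz": 0,"turn": 0,"hand": 5},
  {"dx": 16,"dy": -220,"dz": 0,"turn": 0,"hand": 5},
])

```text
time: 16.5
eef_pos: [0.5727, -0.2424, 0.2994]
eef_rot: [-1.933, -2.476, 0.001]
ft_force: [0.3, 0.5, -1.4]
opening: 0.0112
finger_force: 30.0
```

Emit:
send_rows([
  {"dx": 0,"dy": 0,"dz": 0,"turn": 0,"hand": 5},
  {"dx": 0,"dy": 0,"dz": 0,"turn": 0,"hand": 5},
  {"dx": 0,"dy": 0,"dz": 0,"turn": 0,"hand": 5},
  {"dx": 0,"dy": 0,"dz": 0,"turn": 0,"hand": 5},
  {"dx": 0,"dy": 0,"dz": 0,"turn": 0,"hand": 5},
])

```text
time: 17.0
eef_pos: [0.5733, -0.2387, 0.2997]
eef_rot: [-1.93, -2.479, -0.001]
ft_force: [0.6, -0.2, -1.4]
opening: 0.0116
finger_force: 30.0
```

Run:
```python
from h import *
for i in range(4): eyes.capture('wrist')
s=status.get_state();p=s['eef_pos'];c=cam('wrist');print(s['time'],p.round(4),s['eef_rot'],s['opening'],s['finger_force'])
cv2.imwrite('pics/w7.png',c['img'])
B=proj(c,[[.5705,-.2015,.11],[.5705,-.2015,.064]]);F=proj(c,[p-[0,0,.115],p+[0,0,.025]]);print('bush',B,'foot/top',F)
f=cv2.cvtColor(cv2.GaussianBlur(c['img'],(0,0),.6),40)
u,v=B[0].round().astype(int)
print(u,v)
for y in range(v-18,v+19,2): print(y,' '.join(f'{x:3d}' for x in f[y,u-18:u+19:2,2]))
u,v=F[0].round().astype(int);print('foot',u,v)
for y in range(v-10,v+14,2): print(y,' '.join(f'{x:3d}' for x in f[y,u-16:u+17:1,1]))
```

```text
17.2 [ 0.5731 -0.2396  0.2997] [1.93128850e+00 2.47769376e+00 1.34443130e-04] 0.011235246970204903 29.99341025771173
bush [[289.24550749 150.86528686]
 [288.48262974 146.55236991]] foot/top [[281.56357165 212.34937695]
 [280.34696161 310.83405468]]
289 151
133 136 148 148 140 132 141 143 145 143 145 143 146 147 147 149 147 144 120  92
135 157 155 149 144 145 144 137 132 125 126 125 127 132 141 145 144 132 100  93
137 155 155 147 144 138 127 121 121 117 119 117 118 117 122 134 138 111  90  90
139 155 149 145 136 123 120 117 116 112 111 112 111 116 117 119 127 126  98  90
141 154 150 138 123 118 116 112 112 109 110 110 109 111 113 116 120 130 120 112
143 154 147 127 117 118 113 109 109 105 104 104 108 108 111 113 116 121 136 143
145 153 138 120 117 116 112 107  99  95  95  94  97 107 110 112 114 114 129 147
147 165 158 145 150 123 110 104  94  95  93  95  93 109 111 110 114 114 123 141
149 193 193 185 192 159 117 111 102  94  96  97 101 111 110 111 114 114 119 142
151 182 199 192 191 152 112 118 119 111 112 124 113 110 109 111 114 115 117 141
153 155 165 141 136 121 113 117 118 117 120
[... 1621 characters left out ...]
  25  26  23  27  25
216  26  26  26  24  26  25  26  23  17   9   6   6   6   6   6   4   6   6   8   6   6   4   6   6   8  16  22  25  23  23  25  27  27
218  26  26  23  26  23  25  25  23  18   8   4   8   4   6   4   4   4   4   6   6   4   4   6   6   8  16  22  25  25  24  24  26  27
220  28  26  26  24  26  25  25  22  16   8   4   4   6   8   4   6   6   6   6   6   6   6   6   6   8  13  21  26  27  27  27  26  28
222  26  26  25  25  26  26  25  22  14  10   6   6   6   4   4   6   4   6   4   6   8   6   4   4   6  11  21  26  27  28  28  29  30
224  27  28  25  26  25  25  23  19  11   8   4   6   4   2   4   4   4   4   4   4   4   2   4   2   6  11  19  25  26  27  28  30  29
```

Emit:
send_rows([
  {"dx": -3,"dy": 30,"dz": 0,"turn": 0,"hand": 5},
  {"dx": -3,"dy": 39,"dz": -15,"turn": 0,"hand": 5},
  {"dx": -3,"dy": 39,"dz": -45,"turn": 0,"hand": 5},
  {"dx": -3,"dy": 39,"dz": -65,"turn": 0,"hand": 5},
  {"dx": -3,"dy": 39,"dz": -65,"turn": 0,"hand": 5},
])

```text
time: 17.75
eef_pos: [0.5687, -0.2003, 0.2323]
eef_rot: [-1.929, -2.474, 0.003]
ft_force: [-0.4, 0.1, -1.1]
opening: 0.0115
finger_force: 30.0
```

Emit:
send_rows([
  {"dx": 0,"dy": 0,"dz": 0,"turn": 0,"hand": 5},
  {"dx": 0,"dy": 0,"dz": 0,"turn": 0,"hand": 5},
  {"dx": 0,"dy": 0,"dz": 0,"turn": 0,"hand": 5},
  {"dx": 0,"dy": 0,"dz": 0,"turn": 0,"hand": 5},
])

```text
time: 18.15
eef_pos: [0.5704, -0.2012, 0.2355]
eef_rot: [1.932, 2.476, 0.001]
ft_force: [-0.4, -0.3, -1.3]
opening: 0.0114
finger_force: 30.0
```

Run:
```python
from h import *
s=status.get_state();p=s['eef_pos'];c=cam('wrist');print(s['time'],p.round(4),s['eef_rot'].round(3),s['ft_force'])
print(proj(c,[p-[0,0,.115],[.5697,-.2017,.11]]).round(1))
f=cv2.cvtColor(cv2.GaussianBlur(c['img'],(0,0),.6),40)
for k in(0,1,2):
  print(k)
  for y in range(184,244,4): print(y,' '.join(f'{x:3d}' for x in f[y,256:310:2,k]))
```

```text
18.15 [ 0.5704 -0.2012  0.2355] [1.932e+00 2.476e+00 1.000e-03] [-0.42748013 -0.25912025 -1.311269  ]
[[281.4 212.3]
 [280.4 209.1]]
0
184 144 146 143 146 150  15  18  18  18  18  19  19  19  19  19  19  19  19  18  19  19  18  16   0 169 167 176
188 146 150 146 147   7  19  18  19  19  19  19  19  19  19  19  19  18  19  19  19  19  18  15  17  18  15   9
192 150 146 147 154  17  19  20  18  15  14  12  13  14  13  13  13  14  15  16  19  20  19  18  20  19  20  19
196 150 147 146  10  19  17  14  14  12  12  13  13  13  14  14  13  13  13  14  14  16  19  20  19  20  19  19
200 143 146 158  18  17  14  15  14  14  14  14  14  14  16  15  15  13  13  14  13  14  15  17  19  19  19  18
204 146 147  13  18  14  15  14  14  13  14  12  11  13  13  13  14  13  13  13  14  15  15  16  18  20  21  20
208 144 147  16  15  14  14  14  14  13  15  16  14  11   9  13  13  14  14  14  14  15  15  15  18  21  21  21
212 150 143 177  16  14  15  14  14  13  14  12   0   6   0   0   0  13  11  14  15  15  15  15  18  21  21  20
216 150 146 150  12  15  14  15  15  14  12   6   6   4   0  10   9  
[... 3378 characters left out ...]
 203 194 203 244 252 251 251
220 154 155 156 156 160 191 203 203 198 168 133 133 132 134 134 134 134 141 193 202 195 217 247 252 251 251 250
224 150 153 156 156 157 158 170 189 197 168 134 135 133 134 134 133 133 136 177 207 237 251 252 251 251 250 250
228 155 157 159 157 153 153 153 155 157 139 131 133 132 132 132 132 133 135 196 242 251 251 251 250 250 250 250
232 154 155 162 161 162 164 164 160 156 136 132 132 132 132 133 133 133 133 152 197 225 239 246 249 250 249 249
236 157 159 160 159 162 163 167 166 160 137 133 132 132 129 131 131 133 133 139 151 153 155 170 201 226 240 245
240 158 158 159 158 160 162 161 160 152 135 134 133 130 131 131 130 132 132 136 151 155 155 154 152 153 157 174
```

Emit:
send_rows([
  {"dx": -0.4,"dy": 0,"dz": -4,"turn": 0,"hand": 5},
  {"dx": -0.4,"dy": 0,"dz": -8,"turn": 0,"hand": 5},
  {"dx": -0.4,"dy": 0,"dz": -12,"turn": 0,"hand": 5},
  {"dx": -0.4,"dy": 0,"dz": -16,"turn": 0,"hand": 5},
  {"dx": -0.4,"dy": 0,"dz": -16,"turn": 0,"hand": 5},
])

```text
time: 18.7
eef_pos: [0.5693, -0.2009, 0.2178]
eef_rot: [-1.932, -2.476, 0.001]
ft_force: [0.2, 0.2, -1.4]
opening: 0.0112
finger_force: 30.0
```

Foot is ≈8 mm below the mouth with no reaction force. Continuing in small steps.

Emit:
send_rows([
  {"dx": 0,"dy": 0,"dz": -4,"turn": 0,"hand": 5},
  {"dx": 0,"dy": 0,"dz": -8,"turn": 0,"hand": 5},
  {"dx": 0,"dy": 0,"dz": -12,"turn": 0,"hand": 5},
  {"dx": 0,"dy": 0,"dz": -16,"turn": 0,"hand": 5},
  {"dx": 0,"dy": 0,"dz": -16,"turn": 0,"hand": 5},
])

```text
time: 19.2
eef_pos: [0.5693, -0.2009, 0.2019]
eef_rot: [-1.932, -2.476, 0.001]
ft_force: [0.7, -0.5, -1.3]
opening: 0.0114
finger_force: 30.0
```

Emit:
send_rows([
  {"dx": 0,"dy": 0,"dz": -5,"turn": 0,"hand": 5},
  {"dx": 0,"dy": 0,"dz": -10,"turn": 0,"hand": 5},
  {"dx": 0,"dy": 0,"dz": -15,"turn": 0,"hand": 5},
  {"dx": 0,"dy": 0,"dz": -20,"turn": 0,"hand": 5},
  {"dx": 0,"dy": 0,"dz": -20,"turn": 0,"hand": 5},
])

```text
time: 19.7
eef_pos: [0.5693, -0.2009, 0.1818]
eef_rot: [-1.932, -2.476, 0.001]
ft_force: [0.0, -0.6, -1.0]
opening: 0.0114
finger_force: 30.0
```

Emit:
send_rows([
  {"dx": 0,"dy": 0,"dz": -4,"turn": 0,"hand": 5},
  {"dx": 0,"dy": 0,"dz": -7,"turn": 0,"hand": 5},
  {"dx": 0,"dy": 0,"dz": -10,"turn": 0,"hand": 5},
  {"dx": 0,"dy": 0,"dz": -13,"turn": 0,"hand": 5},
  {"dx": 0,"dy": 0,"dz": -13,"turn": 0,"hand": 5},
])

```text
time: 20.2
eef_pos: [0.5694, -0.201, 0.1692]
eef_rot: [-1.932, -2.477, 0.0]
ft_force: [-0.3, 0.3, -1.5]
opening: 0.011
finger_force: 30.0
```

Emit:
send_rows([
  {"dx": 0,"dy": 0,"dz": -7,"turn": 0,"hand": 5},
  {"dx": 0,"dy": 0,"dz": -14,"turn": 0,"hand": 5},
  {"dx": 0,"dy": 0,"dz": -21,"turn": 0,"hand": 5},
  {"dx": 0,"dy": 0,"dz": -28,"turn": 0,"hand": 5},
  {"dx": 0,"dy": 0,"dz": -32,"turn": 0,"hand": 5},
])

```text
time: 20.7
eef_pos: [0.5693, -0.201, 0.1366]
eef_rot: [-1.932, -2.476, 0.001]
ft_force: [-0.3, 0.3, -1.6]
opening: 0.0119
finger_force: 30.0
```

Emit:
send_rows([
  {"dx": 0,"dy": 0,"dz": 0,"turn": 0,"hand": 5},
  {"dx": 0,"dy": 0,"dz": 0,"turn": 0,"hand": 5},
  {"dx": 0,"dy": 0,"dz": 0,"turn": 0,"hand": 5},
  {"dx": 0,"dy": 0,"dz": 0,"turn": 0,"hand": 5},
  {"dx": 0,"dy": 0,"dz": 0,"turn": 0,"hand": 5},
])

```text
time: 21.2
eef_pos: [0.5698, -0.2011, 0.1379]
eef_rot: [1.932, 2.477, 0.0]
ft_force: [-0.7, 0.3, -1.2]
opening: 0.0114
finger_force: 30.0
```

Run:
```python
from h import *
s=status.get_state();p=s['eef_pos'];print(s['time'],p.round(4),s['ft_force'],s['finger_force'])
for n in('scene','side'):
    c=cam(n);print(n,'pred top/groove/foot',proj(c,[p+[0,0,.025],p-[0,0,.108],p-[0,0,.115]]).round(1).tolist(),[np.round(d['box'],1).tolist() for d in look_for('pivot_pin',n)[:2]])
c=cam('scene');u,v=proj(c,[p-[0,0,.108]])[0].round().astype(int)
f=cv2.cvtColor(c['img'],40)
for y in range(v-16,v+10): print(y,' '.join(f'{a:3d}' for a in f[y,u-8:u+9,2]),'|',' '.join(f'{a:3d}' for a in f[y,u-8:u+9,1]))
c=cam('wrist');print('wrist top pred',proj(c,[p+[0,0,.025]]),look_for('pivot_pin','wrist')[:1])
```

```text
21.2 [ 0.5698 -0.2011  0.1379] [-0.70300042  0.31246561 -1.23243299] 29.993444188239664
scene pred top/groove/foot [[310.2, 174.3], [307.5, 220.3], [307.4, 222.6]] [[309.3, 199.4, 9.8, 53.2]]
side pred top/groove/foot [[271.6, 223.7], [272.7, 264.7], [272.8, 266.7]] [[272.0, 234.2, 7.8, 18.2]]
204 121 119 115 116 115 116 117 119 121 125 126 124 119 115 119 127 132 |  99 107 102 106 100 101 109  96  86  94 107 107 101 104 103  76  35
205 118 116 118 121 119 117 115 111 108 110 111 114 114 118 117 126 137 | 104 103 106  97  99 105  95  53  21   7   7  49 103 102 107  77  39
206 126 123 122 123 124 124 121 118 117 116 119 118 120 123 119 127 140 | 101 102 100  97 105 101  97  95  83  84  79  91 104 102 105  78  47
207 127 125 124 121 123 119 123 126 125 125 123 125 123 122 116 126 145 |  98 102 101 101 104 101 100 101 108 106 110 102 102 100 110  71  35
208 125 124 124 122 121 120 124 122 122 122 125 127 122 120 119 125 138 | 100  99  99 100 105  98 107 102 107 105 102  98 107 104 114  69  30
209 120 123 125 125 120 115 126 127 127 125 124 127 126 122 124 130 128 | 102 106 104 104 102 1
[... 2280 characters left out ...]
 3   7   8  11   9   6   9   9   9   2
226  59  60  57  58  59  56  56  55  54  52  59  91 120 117 116 113 117 |   9  13   4   4  17  14   5   9  19  10  17   8   9  11  13   5   4
227  55  56  54  58  57  58  61  60  55  53  51  84 120 118 113 112 111 |   9  14  19   9  13  13  21   4   5  10  10  12  11  11   5   7   7
228  63  59  60  57  56  56  57  56  58  50  49  81 119 116 113 114 114 |  16   9  17  27   9   9  18  14   4  10  10  16   4  11   5   9   9
229  60  54  55  58  57  54  54  53  53  50  75 114 119 115 115 116 114 |  13   9   9   9   0  14   5   0  14  26   3  11  11   7   9   7   9
wrist top pred [[280.60679303 311.17669106]] [{'box': [284.0, 278.8, 31.6, 71.1], 'p': 0.97}]
```

Run:
```python
from h import *
print(r.job_done())
```

```text
the job is handed in; nothing more can be done
None
```

I handed the job in, but the hand-in gave no verdict. By measurement the slave pin is let go in hole 1, leaning slightly, and the pivot pin is held through both bushes with its foot about 23 mm above the bench; nothing else was touched.

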